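# Make up two job kits

### The arm

A 6-joint arm with a two-finger parallel gripper is mounted at the origin on a cart in front of the work surface, level with it; the furniture and walls round the work are solid. World frame = base frame: x ahead of the robot, y to its left, z up, the work surface at z = 0. Lengths are in m, angles in rad, forces in N, time in s.
With the tool pointing down it reaches from about 0.35 to 0.975 m from the base axis. Payload 4.9 kg.
Tool frame: the origin (TCP) lies on the mounting face of the last link; the fingertips stand 173 mm ahead of it and the grasp point (between the pads) lies 155 mm ahead of it; z points along the fingers, y is the line along which they close (so a half turn about z gives the same grasp; the last joint's range is limited). The gripper opens to 85 mm and grips with 20 to 120 N. Pads are 22 mm wide; open, the fingers measure 114 mm over their backs; the gripper's body (76 mm by 85 mm) begins 54 mm behind the grasp point. The pads swing forward as they close: fully open they stand 13 mm farther back than shut.
Start: joints at [1.03, 0.053, 1.613, -0, 1.476, -0.119], TCP at [0.256, 0.57, 0.405] pointing down, gripper open.
Joint ranges: [-3.01, 3.01], [-1.01, 2.22], [0.06, 2.58], [-1.02, 4.17], [0.09, 2.62], [-3.14, 3.14]. Speed limits (rad/s): [2.57, 2.57, 3.14, 3.14, 3.14, 3.14].

### API

Orientations are given as a rotation vector (axis times angle).
In Python, from station import monitor, eyes, finish_job gives the robot as it stands. The module is installed in compiled form; this text tells all that it offers.
- The arm moves only by the tool step_arm, never from a script. Its argument "commands" is a list of rows, each a list of 3 entries, a list of its own where there are three numbers: the opening in per cent of the stroke, from 0 (shut) to 100 (fully open), then the shift along the tool's x, y, z in mm, then the turn about the tool's z in degrees. In form: [[hand, [x, y, z], yaw], ...]. A call has 1 to 12 rows; each row is the pose to reach, as a shift and turn from the pose commanded when the call began, along the tool's axes at that moment; what a row does not reach only later rows make up. A row lasts 1/8 s, in which the tool goes at most 62.5 mm and 10.7 degrees, less where a joint would pass 70% of its speed; a pose out of reach is approached as far as the arm can. A call with a gripper value outside its range is refused whole. The fingers move at their own pace and stop on an object; "squeeze" is the grip in N (left out, the last holds). Time passes only in rows, so rows that repeat a pose let the fingers close. It gives the time, the measured TCP pose, the force, the opening and the grip force at its end, in the units of the state.
- monitor.get_obs(): the state, without advancing time (a new reading comes with each control period).
- eyes.get_image(name): name is "scene" or "top"; returns the picture (384x512x3 uint8, red, green, blue); there is no depth.
- eyes.camera_info(name): a dict with "camera_matrix" (3x3 intrinsics, pixels), "extrinsics" (4x4, takes a point from camera to world coordinates). Camera axes: x right, y down, z forward; pixel columns grow to the right and rows downward; lengths in m; the calibration is good to about 2 mm. A picture is of the moment at which its call begins. camera_info takes no time and is no camera call.
- finish_job(): hands the job in; it is judged then, once.
The state is a dict: "t": time; "q": joint angles; "dq": joint speeds; "effort": joint torques, N m; "tool_pos": TCP position; "tool_rot": TCP orientation; "contact_force": force on the tool from outside, world axes, zero at the start; "wrist_torque": the same for the moment, N m; "opening": finger opening in m; "grip_force": force on a finger pad.
Only numpy, scipy, OpenCV 4.12 (cv2) and the standard library are available. Lean on these libraries where they do the work, as an engineer would, in place of code of your own. Each camera call takes 0.05 s, during which the arm holds its last target. There are 200 camera calls.

### The job

Make up two job kits from the stock lying in a row just behind the two trays. Into the blue tray put the light aluminium block in the bare bay and the silver hex bolt and the big nut next to each other in the cork-lined bay; into the yellow tray put the brass block in the bare bay and the black cap screw in the cork-lined bay. Set every part down flat on the floor of its bay, the same way up as it lay and without dropping it, none on top of another, and leave the dark steel block and the shim plate where they lie.

Things in the scene. Friction and masses are not known exactly. Their poses are not given: they have to be found in the camera images.
- blue_tray: Blue metal kit tray, fixed, open on top, 120 mm (x) by 190 mm (y); origin: centre of its underside, on the bench. Walls 4 mm thick, 16 mm high. A 4 mm divider along its x axis, top at 14 mm, parts it into two bays of 112 (x) by 89 mm (y): the cork-lined bay centred 46.5 mm towards +y, surface 6 mm above the bench; the bare bay centred 46.5 mm towards -y, surface 4 mm above the bench.
- yellow_tray: Yellow metal kit tray, fixed, open on top, 120 mm (x) by 190 mm (y); origin: centre of its underside, on the bench. Walls 4 mm thick, 16 mm high. A 4 mm divider along its x axis, top at 14 mm, parts it into two bays of 112 (x) by 89 mm (y): the cork-lined bay centred 46.5 mm towards +y, surface 6 mm above the bench; the bare bay centred 46.5 mm towards -y, surface 4 mm above the bench.
- alu_block_centre (a point): Light silvery aluminium workpiece block, 38 mm (its x) by 52 mm (its y) by 22 mm high, shallow feature on top; this point is its centre, 11 mm above its underside. Lies loose in the stock row behind the trays.
- hex_bolt_centre (a point): Silver hex-head bolt lying on its side along its x axis, 59 mm long in all: threaded shank about 49 mm long, 10 mm wide and 11 mm high on the -x side, head 8 mm long, 20 mm wide and 19 mm high at the +x end. This point is half-way along the bolt, 6 mm above its underside (on the shank; grip across y). Lies loose in the stock row behind the trays.
- nut_centre (a point): Silver M16 hex nut lying flat, 28 mm over the corners (its x), 24 mm across the flats (its y), 13 mm high; this point is its centre, 6.5 mm above its underside. Lies loose in the stock row behind the trays.
- brass_block_centre (a point): Yellow brass workpiece block, 28 mm by 28 mm by 24 mm high; this point is its centre, 12 mm above its underside. Lies loose in the stock row behind the trays.
- cap_screw_centre (a point): Black socket cap screw lying on its side along its x axis, 53 mm long in all: shank about 41 mm long, 8 mm wide and 9 mm high on the -x side, round head 10 mm long, 15 mm across at the +x end. This point is half-way along the screw, 5 mm above its underside (on the shank; grip across y). Lies loose in the stock row behind the trays.
- steel_block_centre (a point): Dark grey steel block, 30 mm (x) by 40 mm (y) by 18 mm high; belongs to neither kit, stays where it lies. This point is its centre, 9 mm above its underside.
- shim_plate_centre (a point): Narrow flat dark grey steel shim plate, 22 mm (x) by 60 mm (y) by 9 mm high; belongs to neither kit, stays where it lies. This point is its centre, 4.5 mm above its underside.

How it is judged:
By the outcome, as a careful person would: the job done as asked, in the order asked, and still so for the second after the job is handed in, with the robot touching nothing.
It also fails if it takes over 109 s, if anything falls off the work surface, if the arm or the gripper's body presses on something with over 40 N, if the wrist force passes 120 N, or if a joint passes its speed limit or range.

## Working session

There is one attempt and no reset: what is moved stays moved. The work goes in short steps, Python scripts to look and compute and a tool call to move; the robot and the scene stay as the last step left them, time stands still between calls to the robot, and variables do not carry over. Pictures are saved under pics/ and viewed, at most 14 in all, crops included, and the job is handed in when it is done.

Besides the shell and the picture viewer there is one more tool, called after ">>>" as name(argument=value, ...), one argument or row to a line, values as JSON. step_arm: Moves the arm, as the interface text tells. Its arguments: {"type":"object","properties":{"commands":{"type":"array"},"squeeze":{"type":"number"}},"required":["commands"]}

```bash
mkdir -p pics
python3 - <<'E'
from station import monitor, eyes
import cv2,numpy as np
np.set_printoptions(precision=4,suppress=True)
print(monitor.get_obs())
for n in("scene","top"):
    i=eyes.camera_info(n);print(n,i["camera_matrix"],i["extrinsics"])
    im=eyes.get_image(n);cv2.imwrite(f"pics/{n}0.png",cv2.resize(im[:,:,::-1],(800,600),interpolation=cv2.INTER_CUBIC))
    np.save(f"{n}0.npy",im)
E
```

```text
{'t': 0.0, 'q': array([ 1.03  ,  0.0534,  1.6143,  0.    ,  1.476 , -0.119 ]), 'dq': array([-0.0011,  0.0006, -0.0017, -0.0022,  0.0004,  0.0021]), 'effort': array([ -0.0002, -39.3688, -37.0174,   0.    ,   0.0074,  -0.    ]), 'tool_pos': array([0.2557, 0.57  , 0.4034]), 'tool_rot': array([-0.6575, -3.0713,  0.0031]), 'contact_force': array([ 0.1341, -0.8007,  0.6397]), 'wrist_torque': array([ 0.022 , -0.0064,  0.042 ]), 'grip_force': 0.0, 'opening': 0.08539878257737671}
scene [[351.8526   0.     252.5679]
 [  0.     351.8526 181.6916]
 [  0.       0.       1.    ]] [[ 0.7033 -0.4908  0.5143  0.1407]
 [-0.7106 -0.4633  0.5295 -0.4688]
 [-0.0216 -0.7378 -0.6746  0.6127]
 [ 0.      0.      0.      1.    ]]
top [[423.2501   0.     251.0505]
 [  0.     423.2501 182.1648]
 [  0.       0.       1.    ]] [[ 0.0017 -0.9851  0.1718  0.3521]
 [-0.9998  0.0017  0.02   -0.0089]
 [-0.02   -0.1718 -0.9849  1.1222]
 [ 0.      0.      0.      1.    ]]
```

View pics/scene0.png

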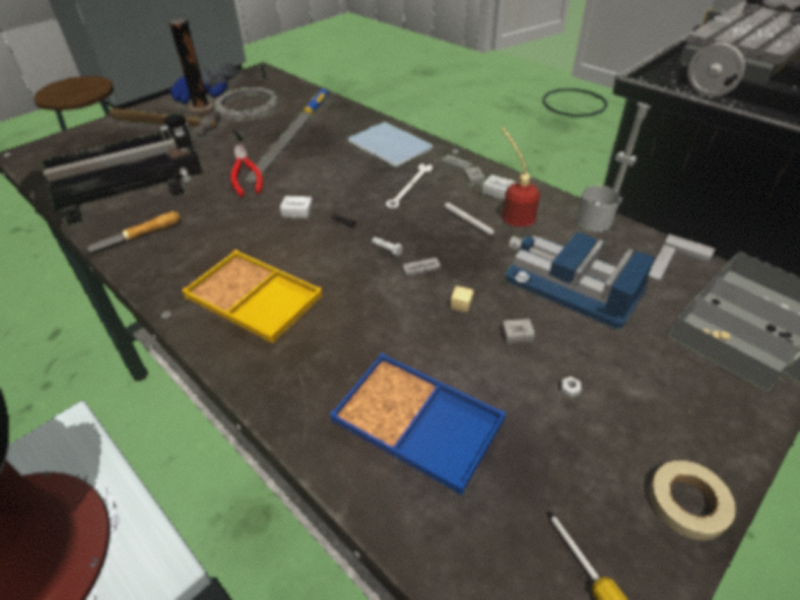

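View pics/top0.png

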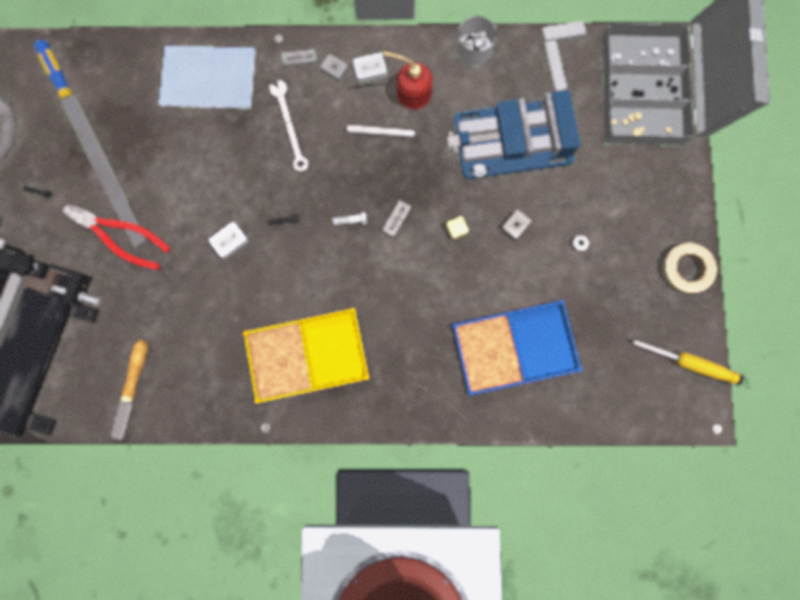

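The top view shows the stock row left to right at (800-px scale): alu (228,240), cap screw (283,219), bolt (350,218), shim (397,218), brass (458,227), steel (517,224) and nut (581,242). The yellow tray is at (306,355) and the blue tray at (516,347), each with its cork on the left (+y). Next I'll segment the parts in both views.

```bash
cat > h.py <<'E'
import numpy as np, cv2
from station import eyes
np.set_printoptions(precision=4,suppress=True)
def cam(n):
    i=eyes.camera_info(n);return np.array(i["camera_matrix"]),np.array(i["extrinsics"])
def ray(n,p):
    K,E=cam(n);p=np.atleast_2d(np.float64(p))
    d=np.c_[p,np.ones(len(p))]@np.linalg.inv(K).T@E[:3,:3].T
    return E[:3,3],d
def plane(n,p,z):
    o,d=ray(n,p);return o+d*((z-o[2])/d[:,2])[:,None]
def tri(p,q):   # top pixel, scene pixel -> mid point, gap
    o1,d1=ray("top",p);o2,d2=ray("scene",q);d1=d1[0];d2=d2[0]
    s=np.linalg.lstsq(np.c_[d1,-d2],o2-o1,rcond=None)[0]
    a,b=o1+s[0]*d1,o2+s[1]*d2;return (a+b)/2,np.linalg.norm(a-b)
def proj(n,P):
    K,E=cam(n);c=(np.atleast_2d(P)-E[:3,3])@E[:3,:3];c=c@K.T;return c[:,:2]/c[:,2:]
E
python3 - <<'E'
from h import *
t=np.load("top0.npy");s=np.load("scene0.npy")
c=t[120:265,125:405];cv2.imwrite("pics/tc.png",cv2.resize(c[:,:,::-1],None,fx=2.85,fy=2.85,interpolation=cv2.INTER_CUBIC))
c=s[115:320,110:390];cv2.imwrite("pics/sc.png",cv2.resize(c[:,:,::-1],None,fx=2.85,fy=2.85,interpolation=cv2.INTER_CUBIC))
names=dict(alu=(228,240),cap=(283,219),bolt=(350,218),shim=(397,218),brass=(458,227),steel=(517,224),nut=(581,242))
sc=dict(alu=(296,206),cap=(345,220),bolt=(387,245),shim=(422,266),brass=(461,298),steel=(518,330),nut=(571,386))
for im,nm,dic in((t,"top",names),(s,"scene",sc)):
  g=cv2.cvtColor(im,cv2.COLOR_RGB2GRAY).astype(float)
  for k,(u,v) in dic.items():
    u,v=int(u/1.5625),int(v/1.5625);r=17
    w=g[v-r:v+r,u-r:u+r];bg=np.median(w)
    m=(np.abs(w-bg)>(22 if k!="cap" else 15)).astype(np.uint8)
    n,l,st,ce=cv2.connectedComponentsWithStats(m)
    j=1+np.argmax(st[1:,4]);ys,xs=np.where(l==j)
    pts=np.c_[xs+u-r,ys+v-r].astype(np.float32)
    rect=cv2.minAreaRect(pts)
    print(nm,k,st[j],pts.mean(0),rect, "bg",bg, plane(nm,pts.mean(0),.01)[0])
E
```

```text
top alu [  5   5  26  24 371] [145.5067 152.9111] ((145.37161254882812, 153.020263671875), (17.20465087890625, 21.970800399780273), 54.462318420410156) bg 110.0 [0.6272 0.3004 0.01  ]
top cap [  7  14  21   8 111] [181.3874 140.8108] ((181.018310546875, 140.66464233398438), (6.184166431427002, 20.42983627319336), 83.6598129272461) bg 98.0 [0.6608 0.2037 0.01  ]
top bolt [  5  13  23  10 145] [224.1655 139.8138] ((223.05250549316406, 139.4972381591797), (8.146618843078613, 22.23238754272461), 86.98721313476562) bg 98.0 [0.6631 0.087  0.01  ]
top shim [  8   6  18  23 221] [253.457 139.267] ((253.4119110107422, 139.3652801513672), (9.717512130737305, 23.1060848236084), 30.25643539428711) bg 102.0 [0.6644 0.0074 0.01  ]
top brass [  7  10  18  15 177] [292.0847 145.096 ] ((291.32757568359375, 145.56893920898438), (12.812978744506836, 15.784103393554688), 68.19859313964844) bg 106.0 [ 0.6477 -0.0971  0.01  ]
top steel [  6   8  22  19 221] [329.7737 143.1131] ((329.0884704589844, 142.9576873779297), (14.82227897644043, 18.24280548095703), 37.87498474121094) bg 108.0 [ 0.6528 -0.1988  0.0
[... 598 characters left out ...]
854 0.01  ]
scene shim [  5  12  24  11 180] [269.1945 169.8   ] ((269.4615478515625, 169.80767822265625), (8.040761947631836, 23.337820053100586), 78.69007110595703) bg 71.0 [0.6632 0.005  0.01  ]
scene brass [ 10   9  16  17 207] [295.0483 189.9758] ((294.941162109375, 190.2353057861328), (14.067066192626953, 15.522278785705566), 14.03624439239502) bg 72.0 [ 0.6506 -0.0933  0.01  ]
scene steel [  8  10  21  14 245] [331.7714 210.2653] ((332.0, 210.5), (20.0, 13.0), 0.0) bg 75.0 [ 0.6565 -0.1982  0.01  ]
scene nut [ 11  10  14  14 145] [365.4138 246.6276] ((365.20001220703125, 246.60000610351562), (14.310833930969238, 11.627553939819336), 26.56505012512207) bg 79.0 [ 0.6193 -0.3095  0.01  ]
```

View pics/tc.png

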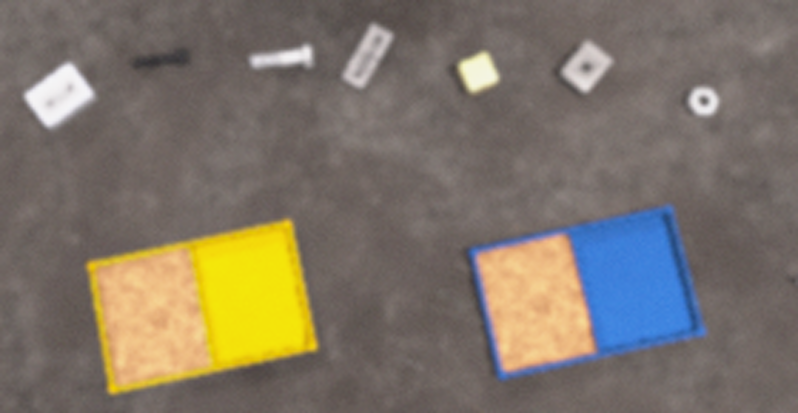

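View pics/sc.png

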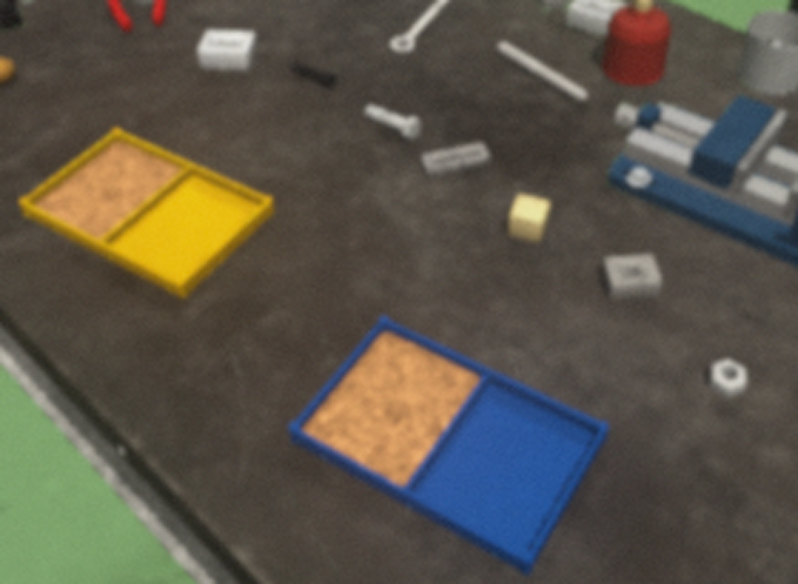

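The crops show parts clear of each other, 80 mm or more apart. Both trays are turned by about 10°, with the cork bay on the +y side. The white block is the aluminium: it measures about 38x52 mm after allowing for blur. Next I'll measure outlines, headings, heights and tray frames.

```bash
cat > m.py <<'E'
from h import *
import sys
def comp(im,uv,r,thr,dark=False,f=6):
    u,v=int(uv[0]),int(uv[1]);w=im[v-r:v+r+1,u-r:u+r+1].astype(np.float32)
    b=np.median(np.r_[w[0],w[-1],w[:,0],w[:,-1]],axis=0)
    d=np.abs(w-b).max(2);d=cv2.resize(d,None,fx=f,fy=f,interpolation=cv2.INTER_CUBIC)
    m=(d>thr*np.percentile(d,97)).astype(np.uint8)
    n,l,st,ce=cv2.connectedComponentsWithStats(m);j=1+np.argmax(st[1:,4])
    c,_=cv2.findContours((l==j).astype(np.uint8),cv2.RETR_EXTERNAL,cv2.CHAIN_APPROX_NONE)
    ys,xs=np.where(l==j);k=lambda p:(np.float64(p)+.5)/f-.5+[u-r,v-r]
    return k(np.c_[xs,ys]),k(c[0][:,0])
def hd(P,z):  # axis heading and size from world points
    r=cv2.minAreaRect(np.float32(P[:,:2])*1000);a=cv2.boxPoints(r);e=a[1]-a[0];g=a[2]-a[1]
    if np.hypot(*e)<np.hypot(*g):e,g=g,e
    return np.array(r[0])/1000,np.hypot(*e),np.hypot(*g),np.degrees(np.arctan2(e[1],e[0]))%180
E
python3 - <<'E'
from m import *
t=np.load("top0.npy");s=np.load("scene0.npy")
T=dict(alu=(145,153,17,22),cap=(181,141,15,9),bolt=(223,140,16,10),brass=(291,146,13,24),nut=(371,155,11,13),steel=(329,143,15,18),shim=(253,139,17,9))
S=dict(alu=(189,132,16),cap=(220,141,13),bolt=(247,157,14),brass=(295,190,14),nut=(365,246,12),steel=(332,210,15),shim=(269,170,15))
for k,(u,v,r,h) in T.items():
    p,c=comp(t,(u,v),r,.5);q,c2=comp(s,S[k][:2],S[k][2],.5)
    X,g=tri(p.mean(0),q.mean(0))
    P=plane("top",c,h/2000)
    W=plane("top",p,h/2000)[:,:2];ev,V=np.linalg.eigh(np.cov(W.T));ax=V[:,1]
    pr=(W-W.mean(0))@ax
    print(k,"tri",X,"gap %.4f"%g,"rect",*hd(P,0),"pca %.1f skew %.2f"%(np.degrees(np.arctan2(ax[1],ax[0]))%180,(pr**3).mean()/(pr.std()**3)),ax)
# trays
for nm,im in(("top",t),("scene",s)):
    h=cv2.cvtColor(im,cv2.COLOR_RGB2HSV)
    for k,lo,hi in(("yel",(20,170,120),(34,255,255)),("blue",(100,120,60),(125,255,255)),("cork",(5,60,120),(19,200,255))):
        m=cv2.inRange(h,lo,hi);n,l,st,ce=cv2.connectedComponentsWithStats(m)
        for j in np.argsort(-st[1:,4])[:3]+1:
            if st[j,4]<300: continue
            c,_=cv2.findContours((l==j).astype(np.uint8),0,1)
            hull=cv2.convexHull(max(c,key=len));a=cv2.approxPolyDP(hull,4,True)[:,0]
            print(nm,k,st[j,4],ce[j],a.tolist())
E
```

```text
alu tri [0.626  0.2996 0.0146] gap 0.0000 rect [0.6269 0.3007] 56.646908 44.905144 127.93569 pca 126.6 skew -0.00 [-0.5969  0.8023]
cap tri [0.6641 0.2038 0.0033] gap 0.0022 rect [0.6618 0.2057] 57.73543 18.861238 101.49706 pca 98.9 skew 0.09 [-0.1553  0.9879]
bolt tri [0.6638 0.0865 0.0101] gap 0.0014 rect [0.6661 0.09  ] 59.4437 19.499233 92.54641 pca 97.3 skew 0.17 [-0.1263  0.992 ]
brass tri [ 0.6457 -0.0976  0.0192] gap 0.0002 rect [ 0.6478 -0.0981] 32.56608 31.501614 23.042555 pca 179.6 skew -0.02 [-1.      0.0075]
nut tri [ 0.6191 -0.3094  0.0107] gap 0.0002 rect [ 0.6201 -0.3105] 26.82133 26.7452 177.4281 pca 6.7 skew -0.02 [-0.9933 -0.1159]
steel tri [ 0.6517 -0.2     0.0165] gap 0.0006 rect [ 0.6536 -0.2008] 43.20443 31.891857 140.7727 pca 143.1 skew 0.01 [-0.7998  0.6003]
shim tri [0.6649 0.0073 0.008 ] gap 0.0010 rect [0.6656 0.0078] 62.746643 25.114336 150.78452 pca 150.9 skew -0.02 [-0.8742  0.4856]
top yel 1958 [207.9612 224.4239] [[227, 199], [235, 242], [163, 256], [156, 212]]
top yel 315 [452.4095 235.3524] [[434, 231], [439, 226], [472, 243]]
top blue 1719 [347.897
[... 243 characters left out ...]
top cork 1369 [312.7604 225.9343] [[323, 203], [333, 242], [302, 249], [293, 210]]
top cork 1369 [177.8123 230.8671] [[190, 208], [197, 247], [166, 254], [159, 214]]
top cork 347 [ 85.6282 235.7032] [[91, 217], [94, 225], [85, 255], [77, 255], [85, 219]]
scene yel 1908 [168.3831 191.5629] [[117, 184], [152, 160], [205, 188], [173, 218], [119, 190]]
scene blue 3143 [282.7327 276.8956] [[244, 226], [322, 263], [295, 315], [213, 269], [212, 263]]
scene blue 340 [405.1059 175.6118] [[416, 165], [405, 188], [394, 185], [407, 162]]
scene cork 1786 [247.1904 257.2598] [[244, 232], [277, 247], [251, 284], [217, 266]]
scene cork 897 [147.4169 180.5318] [[172, 173], [145, 197], [123, 187], [150, 164]]
```

Run:
```python
from m import *
t=np.load("top0.npy");s=np.load("scene0.npy")
def fr(P): 
    c=P.mean(0)[:2]; return c
for k,ct,cs in(("blueCork",(312.76,225.93),(247.19,257.26)),("yelCork",(177.81,230.87),(147.42,180.53))):
    print(k,tri(ct,cs))
# masks tray whole (colour+cork) in both views: hull corners by minAreaRect in world at rim height
for k,lo,hi,bt,bs,off in(("yel",(20,120,80),(34,255,255),(150,190,245,265),(110,155,215,225),0),("blue",(100,100,40),(125,255,255),(285,185,380,255),(205,220,330,322),0)):
  X={}
  for nm,im,(a,b,c,d) in(("top",t,bt),("scene",s,bs)):
    w=cv2.resize(im[b:d,a:c],None,fx=4,fy=4,interpolation=cv2.INTER_CUBIC)
    h=cv2.cvtColor(w,cv2.COLOR_RGB2HSV)
    m=cv2.inRange(h,lo,hi)
    ys,xs=np.where(m>0);p=(np.c_[xs,ys]+.5)/4-.5+[a,b]
    hull=cv2.convexHull(np.float32(p))[:,0]
    P=plane(nm,hull,.016)[:,:2]
    r=cv2.minAreaRect(np.float32(P)*1000);bx=cv2.boxPoints(r)
    print(k,nm,"centre",r[0],"size",r[1],r[2],"corners",bx.round().tolist())
    # bare-bay floor: inner colour region centroid is left to place check
    X[nm]=np.array([hull[np.argmin(hull@v)] for v in((1,0),(-1,0),(0,1),(0,-1))])
# nut flats: 6th harmonic of contour radius
for nm,im,uv,r in(("top",t,(371,155),11),("scene",s,(365,246),12)):
    for th in(.4,.5,.6):
        p,c=comp(im,uv,r,th,f=8);P=plane(nm,c,.0065 if nm=="top" else .0065)[:,:2];d=P-P.mean(0)
        a=np.arctan2(d[:,1],d[:,0]);R=np.hypot(*d.T)*1e3
        A=np.c_[[f(n*a) for n in(1,2,3,6) for f in(np.cos,np.sin)]+[a*0+1]].T
        co=np.linalg.lstsq(A,R,rcond=None)[0]
        print(nm,th,"R %.1f amp6 %.2f corner at %.1f mod60"%(co[-1],np.hypot(co[6],co[7]),np.degrees(np.arctan2(co[7],co[6]))/6%60))
c=s[230:264,348:382];a=cv2.resize(c[:,:,::-1],(400,400),interpolation=cv2.INTER_CUBIC)
c=t[138:172,355:389];b=cv2.resize(c[:,:,::-1],(400,400),interpolation=cv2.INTER_CUBIC)
cv2.imwrite("pics/nut.png",np.hstack([a,b]))
```

```text
blueCork (array([ 0.4301, -0.1482,  0.0072]), np.float64(0.00028748158085804615))
yelCork (array([0.4174, 0.2057, 0.0089]), np.float64(0.001378555007084532))
yel top centre (426.99078369140625, 159.47067260742188) size (126.1520004272461, 196.04559326171875) 12.158506393432617 corners [[345.0, 242.0], [386.0, 50.0], [509.0, 77.0], [468.0, 269.0]]
yel scene centre (425.75567626953125, 153.65719604492188) size (135.3280029296875, 209.18594360351562) 11.976703643798828 corners [[338.0, 242.0], [381.0, 37.0], [514.0, 65.0], [470.0, 270.0]]
blue top centre (439.9583435058594, -192.37791442871094) size (122.95746612548828, 194.2867889404297) 12.210843086242676 corners [[359.0, -110.0], [400.0, -300.0], [521.0, -274.0], [479.0, -84.0]]
blue scene centre (438.47882080078125, -194.63226318359375) size (129.26158142089844, 194.25401306152344) 12.251460075378418 corners [[355.0, -113.0], [396.0, -303.0], [522.0, -276.0], [481.0, -86.0]]
top 0.4 R 14.0 amp6 0.30 corner at 31.2 mod60
top 0.5 R 13.4 amp6 0.26 corner at 30.6 mod60
top 0.6 R 12.9 amp6 0.26 corner at 30.8 mod60
scene 0.4 R 14.0 amp6 0.40 corner at 34.9 mod60
scene 0.5 R 13.3 amp6 0.40 corner at 34.6 mod60
scene 0.6 R 12.7 amp6 0.41 corner at 34.2 mod60
```

View pics/nut.png

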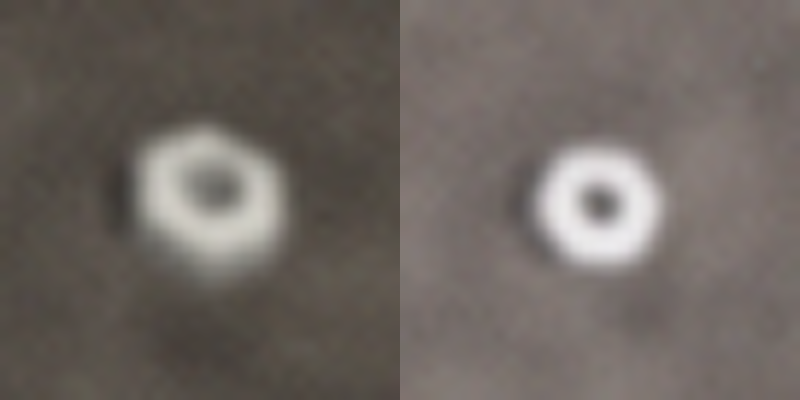

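The nut's corners sit at about 32° mod 60, so jaws at 122° lie across its flats. The trays are turned 12.15°, and the cork centres from the two views agree with the tray rims. Now a move planner.

```bash
cat > plan.py <<'E'
import sys,numpy as np
from scipy.spatial.transform import Rotation as R
from station import monitor
# targets: name x y jaw-heading ; usage plan.py x y z heading [x y z heading ...]; each row relative to the present pose
o=monitor.get_obs();M=R.from_rotvec(o["tool_rot"]).as_matrix();p=o["tool_pos"]
h=np.degrees(np.arctan2(M[1,1],M[0,1]))
print("t %.2f pos"%o["t"],p.round(4),"jaw %.1f tilt %.2f"%(h,np.degrees(np.arccos(-M[2,2]))),"q1,q6",o["q"][[0,5]].round(2),"open %.4f grip %.1f"%(o["opening"],o["grip_force"]),"F",o["contact_force"].round(1))
a=list(map(float,sys.argv[1:]))
for i in range(0,len(a),4):
    d=M.T@(np.array(a[i:i+3])-p)*1000;y=(h-a[i+3]+90)%180-90
    print("shift",d.round(1),"yaw %.1f"%y)
E
python3 plan.py .6265 .300 .25 37
```

```text
t 0.10 pos [0.2558 0.57   0.4036] jaw 65.8 tilt 0.10 q1,q6 [ 1.03 -0.12] open 0.0855 grip 0.0 F [-1.  -0.4  0.2]
shift [-448.8  -94.3  153.7] yaw 28.8
```

>>> step_arm(
  commands=[
    [80,[-449,-94,154],29],
    [80,[-449,-94,154],29],
    [80,[-449,-94,154],29],
    [80,[-449,-94,154],29],
    [80,[-449,-94,154],29],
    [80,[-449,-94,154],29],
    [80,[-449,-94,154],29],
    [80,[-449,-94,154],29],
    [80,[-449,-94,154],29],
    [80,[-449,-94,154],29],
    [80,[-449,-94,154],29],
  ],
  squeeze=50,
)

```text
t: 1.48
tool_pos: [0.6263, 0.3017, 0.2513]
tool_rot: [1.404, 2.81, 0.001]
contact_force: [0.6, 0.3, 0.9]
opening: 0.0684
grip_force: 0.0
```

```bash
python3 plan.py .6265 .300 .178 37
python3 - <<'E'
from h import *
a=eyes.get_image("scene")[60:260,90:340];cv2.imwrite("pics/a1.png",cv2.resize(a[:,:,::-1],None,fx=3,fy=3,interpolation=cv2.INTER_CUBIC))
E
```

```text
t 1.48 pos [0.6263 0.3017 0.2513] jaw 36.9 tilt 0.03 q1,q6 [ 0.34 -0.3 ] open 0.0684 grip 0.0 F [0.6 0.3 0.9]
shift [-1.5 -0.9 73.3] yaw -0.1
```

View pics/a1.png

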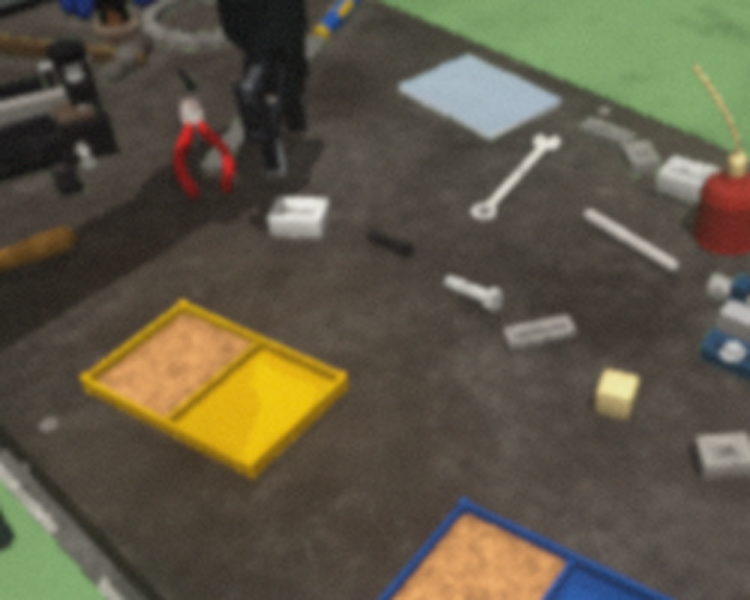

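The gripper hovers over the white block at (265,150) in the crop with its jaws lined up, so I'll descend and close.

>>> step_arm(
  commands=[
    [80,[-1.5,-1,50],0],
    [80,[-1.5,-1,75],0],
    [80,[-1.5,-1,75],0],
    [30,[-1.5,-1,75],0],
    [30,[-1.5,-1,75],0],
    [30,[-1.5,-1,75],0],
    [30,[-1.5,-1,75],0],
    [30,[-1.5,-1,75],0],
  ],
  squeeze=50,
)

```text
t: 2.52
tool_pos: [0.6282, 0.2994, 0.1785]
tool_rot: [1.405, 2.807, 0.005]
contact_force: [0.5, 0.5, 5.7]
opening: 0.0372
grip_force: 52.3
```

>>> step_arm(
  commands=[
    [30,[0,0,-30],0],
    [30,[0,0,-65],0],
    [30,[0,0,-65],0],
  ],
)

```text
t: 2.9
tool_pos: [0.6285, 0.2993, 0.245]
tool_rot: [1.403, 2.805, 0.009]
contact_force: [0.9, 0.0, -0.7]
opening: 0.037
grip_force: 51.6
```

```bash
python3 plan.py .450 -.239 .24 12.15
```

```text
t 2.90 pos [0.6285 0.2993 0.245 ] jaw 36.8 tilt 0.44 q1,q6 [ 0.34 -0.31] open 0.0370 grip 51.6 F [ 0.9  0.  -0.7]
shift [-323.8 -465.6    2.4] yaw 24.7
```

>>> step_arm(
  commands=[
    [30,[-324,-466,0],25],
    [30,[-324,-466,0],25],
    [30,[-324,-466,0],25],
    [30,[-324,-466,0],25],
    [30,[-324,-466,0],25],
    [30,[-324,-466,0],25],
    [30,[-324,-466,0],25],
    [30,[-324,-466,0],25],
    [30,[-324,-466,0],25],
    [30,[-324,-466,0],25],
    [30,[-324,-466,0],25],
    [30,[-324,-466,0],25],
  ],
)

```text
t: 4.4
tool_pos: [0.4485, -0.2385, 0.2399]
tool_rot: [-1.978, -2.439, -0.0]
contact_force: [0.8, 0.8, -0.4]
opening: 0.0368
grip_force: 51.6
```

```bash
python3 plan.py .450 -.239 .24 12.15
```

```text
t 4.40 pos [ 0.4485 -0.2385  0.2399] jaw 11.9 tilt 0.09 q1,q6 [-0.64 -0.84] open 0.0368 grip 51.6 F [ 0.8  0.8 -0.4]
shift [-0.8  1.3 -0.1] yaw -0.2
```

>>> step_arm(
  commands=[
    [30,[0,1,30],0],
    [30,[0,1,48],0],
    [30,[0,1,54],0],
    [30,[0,1,54],0],
    [30,[0,1,54],0],
  ],
)

```text
t: 5.03
tool_pos: [0.4499, -0.2399, 0.1877]
tool_rot: [1.979, 2.437, 0.0]
contact_force: [0.3, 0.3, -1.4]
opening: 0.0368
grip_force: 51.5
```

```bash
python3 plan.py .450 -.239 .1825 12.15
```

```text
t 5.03 pos [ 0.4499 -0.2399  0.1877] jaw 11.8 tilt 0.10 q1,q6 [-0.64 -0.84] open 0.0368 grip 51.5 F [ 0.3  0.3 -1.4]
shift [0.8 0.3 5.2] yaw -0.3
```

>>> step_arm(
  commands=[
    [30,[0,0,1.5],0],
    [30,[0,0,1.5],0],
    [30,[0,0,1.5],0],
  ],
)

```text
t: 5.4
tool_pos: [0.4494, -0.2397, 0.1854]
tool_rot: [1.981, 2.438, -0.0]
contact_force: [0.5, -0.4, -0.9]
opening: 0.0369
grip_force: 51.5
```

>>> step_arm(
  commands=[
    [30,[0,0,1],0],
    [30,[0,0,1],0],
    [30,[0,0,1],0],
  ],
)

```text
t: 5.78
tool_pos: [0.4493, -0.2397, 0.1842]
tool_rot: [-1.981, -2.438, 0.0]
contact_force: [-0.0, -0.0, -0.8]
opening: 0.0366
grip_force: 51.5
```

>>> step_arm(
  commands=[
    [30,[0,0,1],0],
    [30,[0,0,1],0],
    [30,[0,0,1],0],
  ],
)

```text
t: 6.15
tool_pos: [0.4494, -0.2397, 0.1832]
tool_rot: [-1.981, -2.439, -0.0]
contact_force: [-0.4, 0.0, -1.0]
opening: 0.0369
grip_force: 51.5
```

>>> step_arm(
  commands=[
    [30,[0,0,1],0],
    [30,[0,0,1],0],
    [30,[0,0,1],0],
  ],
)

```text
t: 6.52
tool_pos: [0.4495, -0.2397, 0.1826]
tool_rot: [1.98, 2.438, 0.0]
contact_force: [-1.7, 1.0, 3.2]
opening: 0.0367
grip_force: 52.0
```

>>> step_arm(
  commands=[
    [30,[0,0,0.5],0],
    [30,[0,0,0.5],0],
    [30,[0,0,0.5],0],
  ],
)

```text
t: 6.9
tool_pos: [0.4495, -0.2398, 0.1825]
tool_rot: [-1.98, -2.438, 0.0]
contact_force: [-3.1, 1.8, 6.2]
opening: 0.0368
grip_force: 52.5
```

Contact came at 0.1826 as predicted, so the block is on the tray floor and I'll release it.

>>> step_arm(
  commands=[
    [55,[0,0,0],0],
    [55,[0,0,0],0],
    [55,[0,0,0],0],
    [55,[0,0,-40],0],
    [55,[0,0,-75],0],
    [55,[0,0,-75],0],
  ],
)

```text
t: 7.65
tool_pos: [0.4505, -0.2405, 0.2602]
tool_rot: [1.976, 2.433, 0.0]
contact_force: [0.0, 0.9, -0.5]
opening: 0.0472
grip_force: 0.0
```

```bash
python3 plan.py .664 .089 .25 7.3
```

```text
t 7.65 pos [ 0.4505 -0.2405  0.2602] jaw 11.8 tilt 0.41 q1,q6 [-0.64 -0.84] open 0.0472 grip 0.0 F [ 0.   0.9 -0.5]
shift [278.8 276.5  10. ] yaw 4.5
```

>>> step_arm(
  commands=[
    [45,[279,276,6],4.5],
    [45,[279,276,6],4.5],
    [45,[279,276,6],4.5],
    [45,[279,276,6],4.5],
    [45,[279,276,6],4.5],
    [45,[279,276,6],4.5],
    [45,[279,276,6],4.5],
    [45,[279,276,6],4.5],
    [45,[279,276,6],4.5],
  ],
)

```text
t: 8.78
tool_pos: [0.6615, 0.0887, 0.2498]
tool_rot: [-2.076, -2.357, 0.003]
contact_force: [0.3, 0.9, 0.2]
opening: 0.0382
grip_force: 0.0
```

```bash
python3 plan.py .664 .089 .176 7.3;  python3 - <<'E'
from h import *
t=eyes.get_image("top");np.save("top1.npy",t);s=eyes.get_image("scene");np.save("scene1.npy",s)
a=cv2.resize(t[120:265,200:400][:,:,::-1],None,fx=2,fy=2,interpolation=cv2.INTER_CUBIC)
b=cv2.resize(s[110:310,190:390][:,:,::-1],(400,400),interpolation=cv2.INTER_CUBIC)
c=np.zeros((400,800,3),np.uint8);c[:290,:400]=a;c[:,400:]=b;cv2.imwrite("pics/b1.png",c)
E
```

```text
t 8.78 pos [0.6615 0.0887 0.2498] jaw 7.3 tilt 0.11 q1,q6 [ 0.02 -0.1 ] open 0.0382 grip 0.0 F [0.3 0.9 0.2]
shift [-0.   2.6 73.8] yaw -0.0
```

View pics/b1.png

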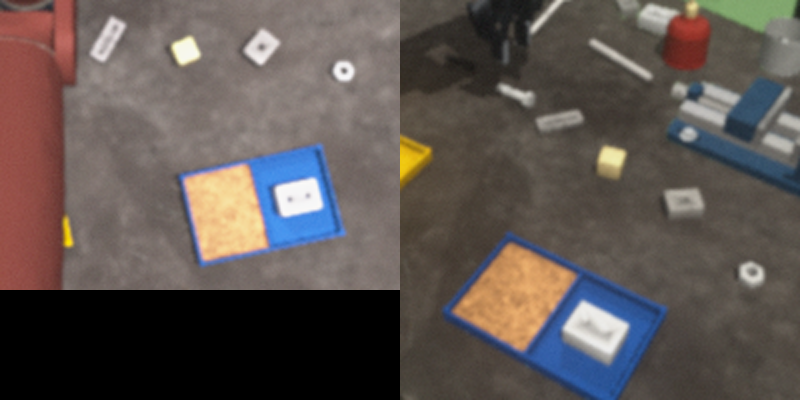

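The picture shows the alu block flat in the blue bare bay (top half about (299,197)). The gripper is over the bolt, so I'll descend and grip the shank.

>>> step_arm(
  commands=[
    [45,[0,2.5,45],0],
    [45,[0,2.5,72],0],
    [45,[0,2.5,74],0],
    [45,[0,2.5,74],0],
    [5,[0,2.5,74],0],
    [5,[0,2.5,74],0],
    [5,[0,2.5,74],0],
    [5,[0,2.5,74],0],
    [5,[0,2.5,74],0],
  ],
  squeeze=40,
)

```text
t: 10.0
tool_pos: [0.6657, 0.0903, 0.1788]
tool_rot: [2.073, 2.357, 0.003]
contact_force: [-0.7, -0.7, 5.7]
opening: 0.009
grip_force: 40.3
```

>>> step_arm(
  commands=[
    [5,[0,0,-30],0],
    [5,[0,0,-70],0],
    [5,[0,0,-70],0],
    [5,[0,0,-70],0],
  ],
)

```text
t: 10.5
tool_pos: [0.6644, 0.0904, 0.246]
tool_rot: [-2.074, -2.359, 0.001]
contact_force: [-0.4, -0.6, -0.4]
opening: 0.009
grip_force: 39.5
```

```bash
python3 plan.py .4065 -.153 .25 12.15;  python3 - <<'E'
from h import *
s=eyes.get_image("scene")
b=cv2.resize(s[90:210,190:310][:,:,::-1],(600,600),interpolation=cv2.INTER_CUBIC);cv2.imwrite("pics/b2.png",b)
E
```

```text
t 10.50 pos [0.6644 0.0904 0.246 ] jaw 7.3 tilt 0.06 q1,q6 [ 0.02 -0.1 ] open 0.0090 grip 39.5 F [-0.4 -0.6 -0.4]
shift [-208.5 -286.9   -3.8] yaw -4.8
```

View pics/b2.png

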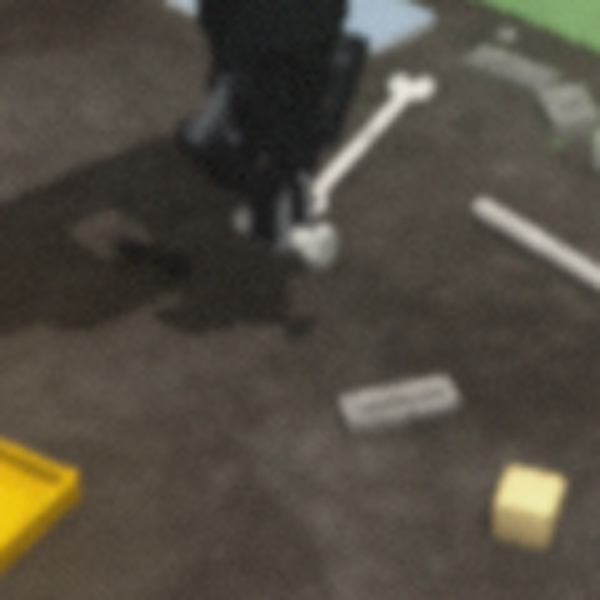

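The bolt is held level, with its head at (318,245) and its shank end at (243,215). I'll carry it to the cork bay.

>>> step_arm(
  commands=[
    [5,[-208.5,-287,0],-5],
    [5,[-208.5,-287,0],-5],
    [5,[-208.5,-287,0],-5],
    [5,[-208.5,-287,0],-5],
    [5,[-208.5,-287,0],-5],
    [5,[-208.5,-287,0],-5],
    [5,[-208.5,-287,0],-5],
    [5,[-208.5,-287,0],-5],
  ],
)

```text
t: 11.55
tool_pos: [0.4065, -0.1528, 0.2458]
tool_rot: [-1.969, -2.445, -0.0]
contact_force: [-0.4, 0.0, -0.5]
opening: 0.009
grip_force: 39.6
```

```bash
python3 plan.py .4065 -.153 .187 12.15
```

```text
t 11.55 pos [ 0.4065 -0.1528  0.2458] jaw 12.3 tilt 0.10 q1,q6 [-0.53 -0.75] open 0.0090 grip 39.6 F [-0.4  0.  -0.5]
shift [-0.2 -0.  58.8] yaw 0.2
```

>>> step_arm(
  commands=[
    [5,[0,0,40],0],
    [5,[0,0,55],0],
    [5,[0,0,59],0],
    [5,[0,0,59],0],
    [5,[0,0,59],0],
    [5,[0,0,59],0],
  ],
)

```text
t: 12.3
tool_pos: [0.4071, -0.1533, 0.1887]
tool_rot: [1.969, 2.446, 0.0]
contact_force: [0.2, -0.5, -1.0]
opening: 0.0092
grip_force: 39.6
```

>>> step_arm(
  commands=[
    [5,[0,0,1],0],
    [5,[0,0,1],0],
    [5,[0,0,1],0],
  ],
)

```text
t: 12.68
tool_pos: [0.4067, -0.1531, 0.1867]
tool_rot: [-1.97, -2.447, 0.0]
contact_force: [-0.2, 0.2, -1.4]
opening: 0.0091
grip_force: 39.6
```

>>> step_arm(
  commands=[
    [5,[0,0,1],0],
    [5,[0,0,1],0],
    [5,[0,0,1],0],
  ],
)

```text
t: 13.05
tool_pos: [0.4067, -0.1531, 0.1857]
tool_rot: [-1.97, -2.447, 0.0]
contact_force: [0.2, 0.2, -1.0]
opening: 0.009
grip_force: 39.6
```

>>> step_arm(
  commands=[
    [5,[0,0,1],0],
    [5,[0,0,1],0],
    [5,[0,0,1],0],
  ],
)

```text
t: 13.42
tool_pos: [0.4068, -0.1531, 0.1848]
tool_rot: [1.97, 2.447, 0.0]
contact_force: [-0.9, 1.5, 1.1]
opening: 0.0089
grip_force: 39.7
```

>>> step_arm(
  commands=[
    [5,[0,0,0.7],0],
    [5,[0,0,0.7],0],
    [5,[0,0,0.7],0],
  ],
)

```text
t: 13.8
tool_pos: [0.4069, -0.1532, 0.1848]
tool_rot: [-1.97, -2.447, 0.0]
contact_force: [-2.0, 2.2, 6.0]
opening: 0.0092
grip_force: 40.4
```

>>> step_arm(
  commands=[
    [30,[0,0,0],0],
    [30,[0,0,0],0],
    [30,[0,0,0],0],
    [30,[0,0,-30],0],
    [30,[0,0,-70],0],
    [30,[0,0,-70],0],
    [30,[0,0,-70],0],
  ],
)

```text
t: 14.68
tool_pos: [0.4065, -0.153, 0.2534]
tool_rot: [-1.97, -2.447, 0.0]
contact_force: [0.2, -0.1, -0.9]
opening: 0.0257
grip_force: 0.0
```

```bash
python3 plan.py .6195 -.310 .25 -58
```

```text
t 14.68 pos [ 0.4065 -0.153   0.2534] jaw 12.3 tilt 0.04 q1,q6 [-0.53 -0.75] open 0.0257 grip 0.0 F [ 0.2 -0.1 -0.9]
shift [-198.9  174.6    3.2] yaw 70.3
```

>>> step_arm(
  commands=[
    [50,[-199,174.6,3],70],
    [50,[-199,174.6,3],70],
    [50,[-199,174.6,3],70],
    [50,[-199,174.6,3],70],
    [50,[-199,174.6,3],70],
    [50,[-199,174.6,3],70],
    [50,[-199,174.6,3],70],
    [50,[-199,174.6,3],70],
    [50,[-199,174.6,3],70],
  ],
)

```text
t: 15.8
tool_pos: [0.6194, -0.31, 0.2496]
tool_rot: [-3.015, -0.876, 0.002]
contact_force: [-0.0, -0.6, 0.5]
opening: 0.0426
grip_force: 0.0
```

```bash
python3 plan.py .6195 -.310 .1765 -58
```

```text
t 15.80 pos [ 0.6194 -0.31    0.2496] jaw -57.6 tilt 0.12 q1,q6 [-0.57  0.43] open 0.0426 grip 0.0 F [-0.  -0.6  0.5]
shift [ 0.1  0.2 73.1] yaw 0.4
```

>>> step_arm(
  commands=[
    [50,[0,0,45],0],
    [50,[0,0,70],0],
    [50,[0,0,73],0],
    [50,[0,0,73],0],
    [10,[0,0,73],0],
    [10,[0,0,73],0],
    [10,[0,0,73],0],
    [10,[0,0,73],0],
    [10,[0,0,73],0],
  ],
  squeeze=40,
)

```text
t: 16.92
tool_pos: [0.6206, -0.3107, 0.1803]
tool_rot: [3.015, 0.874, 0.004]
contact_force: [-0.5, -0.3, 6.4]
opening: 0.0218
grip_force: 39.8
```

>>> step_arm(
  commands=[
    [10,[0,0,-30],0],
    [10,[0,0,-70],0],
    [10,[0,0,-70],0],
    [10,[0,0,-70],0],
  ],
)

```text
t: 17.42
tool_pos: [0.6195, -0.31, 0.2473]
tool_rot: [-3.017, -0.875, 0.001]
contact_force: [0.5, 0.5, -1.3]
opening: 0.0218
grip_force: 39.3
```

```bash
python3 plan.py .4515 -.1434 .25 -77.85
```

```text
t 17.43 pos [ 0.6195 -0.31    0.2473] jaw -57.7 tilt 0.06 q1,q6 [-0.57  0.44] open 0.0218 grip 39.3 F [ 0.5  0.5 -1.3]
shift [ -52.8 -230.6   -2.5] yaw 20.2
```

>>> step_arm(
  commands=[
    [10,[-53,-230.5,0],20],
    [10,[-53,-230.5,0],20],
    [10,[-53,-230.5,0],20],
    [10,[-53,-230.5,0],20],
    [10,[-53,-230.5,0],20],
    [10,[-53,-230.5,0],20],
    [10,[-53,-230.5,0],20],
  ],
)

```text
t: 18.3
tool_pos: [0.4525, -0.1446, 0.2481]
tool_rot: [3.123, 0.337, 0.0]
contact_force: [-0.1, -0.1, -0.3]
opening: 0.0221
grip_force: 39.4
```

```bash
python3 plan.py .4515 -.1434 .1885 -77.85
python3 - <<'E'
from h import *
s=eyes.get_image("scene")
b=cv2.resize(s[190:310,200:340][:,:,::-1],(700,600),interpolation=cv2.INTER_CUBIC);cv2.imwrite("pics/n2.png",b)
E
```

```text
t 18.30 pos [ 0.4525 -0.1446  0.2481] jaw -77.7 tilt 0.01 q1,q6 [-0.47  0.89] open 0.0221 grip 39.4 F [-0.1 -0.1 -0.3]
shift [-0.8 -1.4 59.6] yaw 0.2
```

View pics/n2.png

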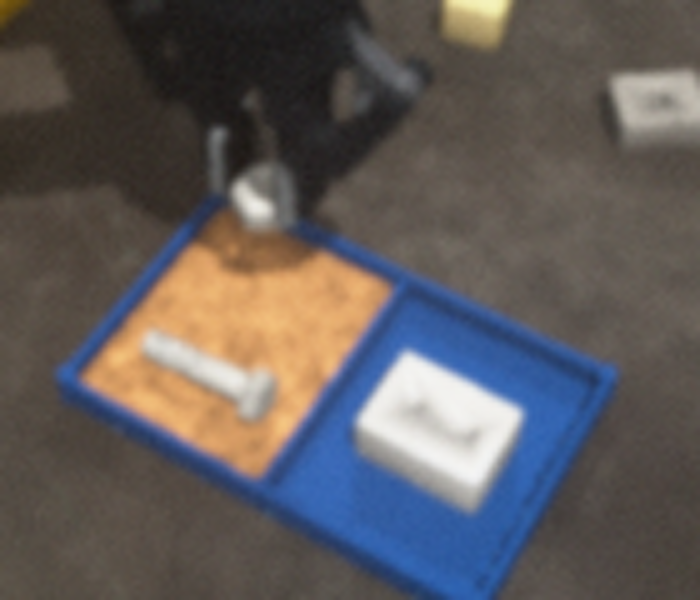

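The bolt lies flat at (210,375) on the cork, and the nut hangs in the jaws at (262,197). I'll lower the nut.

>>> step_arm(
  commands=[
    [10,[0,0,40],0],
    [10,[0,0,55],0],
    [10,[0,0,60],0],
    [10,[0,0,60],0],
    [10,[0,0,60],0],
    [10,[0,0,60],0],
  ],
)

```text
t: 19.1
tool_pos: [0.4522, -0.144, 0.189]
tool_rot: [3.122, 0.337, 0.002]
contact_force: [0.2, -0.4, 0.3]
opening: 0.0221
grip_force: 39.4
```

>>> step_arm(
  commands=[
    [10,[0,0,1],0],
    [10,[0,0,1],0],
    [10,[0,0,1],0],
  ],
)

```text
t: 19.48
tool_pos: [0.4517, -0.1438, 0.187]
tool_rot: [-3.123, -0.337, 0.0]
contact_force: [-0.3, -0.7, 0.3]
opening: 0.0221
grip_force: 39.4
```

>>> step_arm(
  commands=[
    [10,[0,0,0.7],0],
    [10,[0,0,0.7],0],
    [10,[0,0,0.7],0],
  ],
)

```text
t: 19.85
tool_pos: [0.4517, -0.1438, 0.1863]
tool_rot: [-3.123, -0.337, 0.0]
contact_force: [-0.3, 0.1, 0.0]
opening: 0.0221
grip_force: 39.4
```

>>> step_arm(
  commands=[
    [10,[0,0,0.7],0],
    [10,[0,0,0.7],0],
    [10,[0,0,0.7],0],
  ],
)

```text
t: 20.23
tool_pos: [0.4519, -0.1438, 0.1862]
tool_rot: [-3.123, -0.338, 0.001]
contact_force: [-2.9, 1.2, 5.5]
opening: 0.0223
grip_force: 40.0
```

>>> step_arm(
  commands=[
    [10,[0,0,0.7],0],
    [10,[0,0,0.7],0],
    [10,[0,0,0.7],0],
  ],
)

```text
t: 20.6
tool_pos: [0.452, -0.1439, 0.1862]
tool_rot: [-3.123, -0.338, 0.001]
contact_force: [-4.5, 2.5, 9.9]
opening: 0.0221
grip_force: 40.5
```

Contact at 0.1862. I'll release the nut and go for the brass block.

>>> step_arm(
  commands=[
    [42,[0,0,0],0],
    [42,[0,0,0],0],
    [42,[0,0,0],0],
    [42,[0,0,-30],0],
    [42,[0,0,-70],0],
    [42,[0,0,-70],0],
    [42,[0,0,-70],0],
  ],
)

```text
t: 21.48
tool_pos: [0.4514, -0.1436, 0.2543]
tool_rot: [-3.123, -0.337, 0.001]
contact_force: [-0.4, 0.3, -0.2]
opening: 0.0359
grip_force: 0.0
```

```bash
python3 plan.py .6465 -.098 .25 23
```

```text
t 21.48 pos [ 0.4514 -0.1436  0.2543] jaw -77.7 tilt 0.05 q1,q6 [-0.47  0.89] open 0.0359 grip 0.0 F [-0.4  0.3 -0.2]
shift [200.3  -2.9   4.1] yaw 79.3
```

>>> step_arm(
  commands=[
    [60,[200,-3,4],-10.6],
    [60,[200,-3,4],-10.6],
    [60,[200,-3,4],-10.6],
    [60,[200,-3,4],-10.6],
    [60,[200,-3,4],-10.6],
    [60,[200,-3,4],-10.6],
  ],
)

```text
t: 22.22
tool_pos: [0.6451, -0.0984, 0.2499]
tool_rot: [-3.078, -0.623, 0.004]
contact_force: [-0.9, -1.2, -0.2]
opening: 0.051
grip_force: 0.0
```

```bash
python3 plan.py .6465 -.098 .1765 -67
python3 - <<'E'
from h import *
s=eyes.get_image("scene")
b=cv2.resize(s[130:310,200:390][:,:,::-1],(633,600),interpolation=cv2.INTER_CUBIC);cv2.imwrite("pics/br.png",b)
E
```

```text
t 22.23 pos [ 0.6451 -0.0984  0.2499] jaw -67.1 tilt 0.14 q1,q6 [-0.27  0.91] open 0.0510 grip 0.0 F [-0.9 -1.2 -0.2]
shift [ 1.6  0.3 73.4] yaw -0.1
```

View pics/br.png

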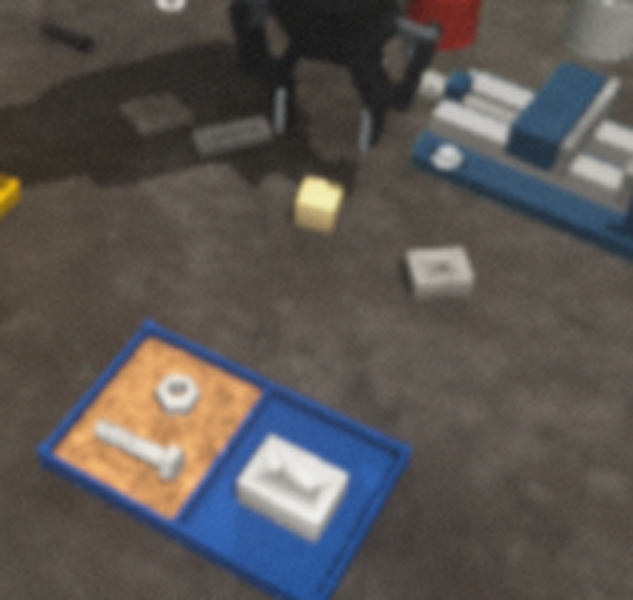

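The blue kit is complete and flat: nut at (177,393), bolt at (140,450) and alu at (293,485). The jaws straddle the brass block at (320,203), so I'll grasp it.

>>> step_arm(
  commands=[
    [60,[1,0,45],0],
    [60,[1,0,70],0],
    [60,[1,0,73],0],
    [60,[1,0,73],0],
    [15,[1,0,73],0],
    [15,[1,0,73],0],
    [15,[1,0,73],0],
    [15,[1,0,73],0],
    [15,[1,0,73],0],
  ],
  squeeze=45,
)

```text
t: 23.4
tool_pos: [0.6484, -0.098, 0.1802]
tool_rot: [3.077, 0.624, 0.004]
contact_force: [-0.1, 0.7, 6.6]
opening: 0.0271
grip_force: 46.0
```

>>> step_arm(
  commands=[
    [15,[0,0,-30],0],
    [15,[0,0,-70],0],
    [15,[0,0,-70],0],
    [15,[0,0,-70],0],
  ],
)

```text
t: 23.9
tool_pos: [0.6468, -0.0976, 0.2466]
tool_rot: [-3.078, -0.624, 0.003]
contact_force: [0.1, -0.1, -3.1]
opening: 0.0268
grip_force: 45.1
```

```bash
python3 plan.py .437 .114 .25 -77.85
```

```text
t 23.90 pos [ 0.6468 -0.0976  0.2466] jaw -67.1 tilt 0.11 q1,q6 [-0.26  0.91] open 0.0268 grip 45.1 F [ 0.1 -0.1 -3.1]
shift [-110.8 -276.6   -2.9] yaw 10.8
```

>>> step_arm(
  commands=[
    [15,[-111,-276.5,0],10.7],
    [15,[-111,-276.5,0],10.7],
    [15,[-111,-276.5,0],10.7],
    [15,[-111,-276.5,0],10.7],
    [15,[-111,-276.5,0],10.7],
    [15,[-111,-276.5,0],10.7],
    [15,[-111,-276.5,0],10.7],
    [15,[-111,-276.5,0],10.7],
  ],
)

```text
t: 24.9
tool_pos: [0.438, 0.113, 0.2475]
tool_rot: [3.124, 0.333, -0.001]
contact_force: [0.5, 0.1, -1.6]
opening: 0.0269
grip_force: 45.3
```

```bash
python3 plan.py .437 .114 .1865 -77.85
```

```text
t 24.90 pos [0.438  0.113  0.2475] jaw -77.8 tilt 0.04 q1,q6 [0.09 1.45] open 0.0269 grip 45.3 F [ 0.5  0.1 -1.6]
shift [-0.8 -1.2 61. ] yaw 0.0
```

>>> step_arm(
  commands=[
    [15,[0,0,40],0],
    [15,[0,0,56],0],
    [15,[0,0,61],0],
    [15,[0,0,61],0],
    [15,[0,0,61],0],
    [15,[0,0,61],0],
  ],
)

```text
t: 25.65
tool_pos: [0.4379, 0.1137, 0.1879]
tool_rot: [3.124, 0.335, 0.003]
contact_force: [1.0, -0.7, -2.1]
opening: 0.0267
grip_force: 45.3
```

>>> step_arm(
  commands=[
    [15,[0,0,1],0],
    [15,[0,0,1],0],
    [15,[0,0,1],0],
  ],
)

```text
t: 26.02
tool_pos: [0.4374, 0.1137, 0.1859]
tool_rot: [-3.124, -0.335, 0.0]
contact_force: [0.4, 0.0, -1.2]
opening: 0.027
grip_force: 45.3
```

>>> step_arm(
  commands=[
    [15,[0,0,0.7],0],
    [15,[0,0,0.7],0],
    [15,[0,0,0.7],0],
  ],
)

```text
t: 26.4
tool_pos: [0.4374, 0.1136, 0.1852]
tool_rot: [3.124, 0.335, -0.0]
contact_force: [-0.2, -0.0, -2.7]
opening: 0.0269
grip_force: 45.3
```

>>> step_arm(
  commands=[
    [15,[0,0,1],0],
    [15,[0,0,1],0],
    [15,[0,0,1],0],
  ],
)

```text
t: 26.78
tool_pos: [0.4374, 0.1136, 0.1842]
tool_rot: [3.124, 0.335, -0.0]
contact_force: [0.7, -0.4, -1.3]
opening: 0.0268
grip_force: 45.4
```

>>> step_arm(
  commands=[
    [15,[0,0,0.7],0],
    [15,[0,0,0.7],0],
    [15,[0,0,0.7],0],
  ],
)

```text
t: 27.15
tool_pos: [0.4376, 0.1137, 0.1841]
tool_rot: [3.124, 0.335, -0.001]
contact_force: [-3.3, -0.3, 5.6]
opening: 0.0268
grip_force: 46.2
```

>>> step_arm(
  commands=[
    [47,[0,0,0],0],
    [47,[0,0,0],0],
    [47,[0,0,0],0],
    [47,[0,0,-30],0],
    [47,[0,0,-70],0],
    [47,[0,0,-70],0],
    [47,[0,0,-70],0],
  ],
)

```text
t: 28.02
tool_pos: [0.4372, 0.1136, 0.253]
tool_rot: [3.124, 0.335, -0.001]
contact_force: [0.1, 0.3, -0.4]
opening: 0.0402
grip_force: 0.0
```

```bash
python3 plan.py .663 .2045 .25 10
```

```text
t 28.02 pos [0.4372 0.1136 0.253 ] jaw -77.8 tilt 0.03 q1,q6 [0.09 1.45] open 0.0402 grip 0.0 F [ 0.1  0.3 -0.4]
shift [240.  -41.    2.9] yaw -87.8
```

>>> step_arm(
  commands=[
    [35,[240,-41,3],-87.5],
    [35,[240,-41,3],-87.5],
    [35,[240,-41,3],-87.5],
    [35,[240,-41,3],-87.5],
    [35,[240,-41,3],-87.5],
    [35,[240,-41,3],-87.5],
    [35,[240,-41,3],-87.5],
    [35,[240,-41,3],-87.5],
    [35,[240,-41,3],-87.5],
    [35,[240,-41,3],-87.5],
  ],
)

```text
t: 29.28
tool_pos: [0.6629, 0.2045, 0.2491]
tool_rot: [-2.027, -2.399, 0.003]
contact_force: [-0.7, 0.1, 1.0]
opening: 0.0297
grip_force: 0.0
```

```bash
python3 plan.py .663 .2045 .1755 9.7
python3 - <<'E'
from h import *
s=eyes.get_image("scene")
b=cv2.resize(s[90:220,110:260][:,:,::-1],(690,600),interpolation=cv2.INTER_CUBIC);cv2.imwrite("pics/cp.png",b)
E
```

```text
t 29.27 pos [0.6629 0.2045 0.2491] jaw 9.6 tilt 0.12 q1,q6 [0.19 0.02] open 0.0297 grip 0.0 F [-0.7  0.1  1. ]
shift [ 0.   0.2 73.6] yaw -0.1
```

View pics/cp.png

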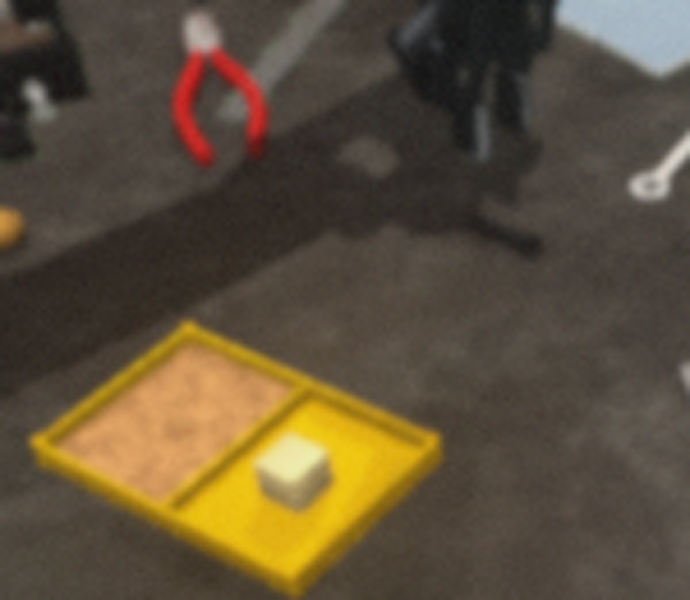

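The brass block sits flat in the yellow bare bay at (293,470). The gripper is over the cap screw at (505,230), so I'll grasp it.

>>> step_arm(
  commands=[
    [35,[0,0,45],0],
    [35,[0,0,70],0],
    [35,[0,0,74],0],
    [35,[0,0,74],0],
    [35,[0,0,74],0],
    [35,[0,0,74],0],
  ],
)

```text
t: 30.08
tool_pos: [0.6639, 0.2047, 0.1781]
tool_rot: [2.024, 2.401, 0.003]
contact_force: [-0.2, -0.8, -0.8]
opening: 0.03
grip_force: 0.0
```

>>> step_arm(
  commands=[
    [3,[0,0,0],0],
    [3,[0,0,0],0],
    [3,[0,0,0],0],
    [3,[0,0,0],0],
    [3,[0,0,0],0],
  ],
  squeeze=40,
)

```text
t: 30.7
tool_pos: [0.6636, 0.2047, 0.1773]
tool_rot: [2.024, 2.401, 0.001]
contact_force: [-0.7, -0.2, 5.8]
opening: 0.0074
grip_force: 40.8
```

>>> step_arm(
  commands=[
    [3,[0,0,-30],0],
    [3,[0,0,-70],0],
    [3,[0,0,-70],0],
    [3,[0,0,-70],0],
  ],
)

```text
t: 31.2
tool_pos: [0.6628, 0.2045, 0.2451]
tool_rot: [-2.024, -2.401, 0.002]
contact_force: [-0.1, -0.0, -1.1]
opening: 0.0076
grip_force: 40.2
```

```bash
python3 plan.py .417 .2055 .25 12.15
python3 - <<'E'
from h import *
s=eyes.get_image("scene")
b=cv2.resize(s[90:170,170:270][:,:,::-1],(700,560),interpolation=cv2.INTER_CUBIC);cv2.imwrite("pics/cp2.png",b)
E
```

```text
t 31.20 pos [0.6628 0.2045 0.2451] jaw 9.7 tilt 0.11 q1,q6 [0.19 0.02] open 0.0076 grip 40.2 F [-0.1 -0.  -1.1]
shift [  42.6 -242.1   -4.4] yaw -2.4
```

View pics/cp2.png

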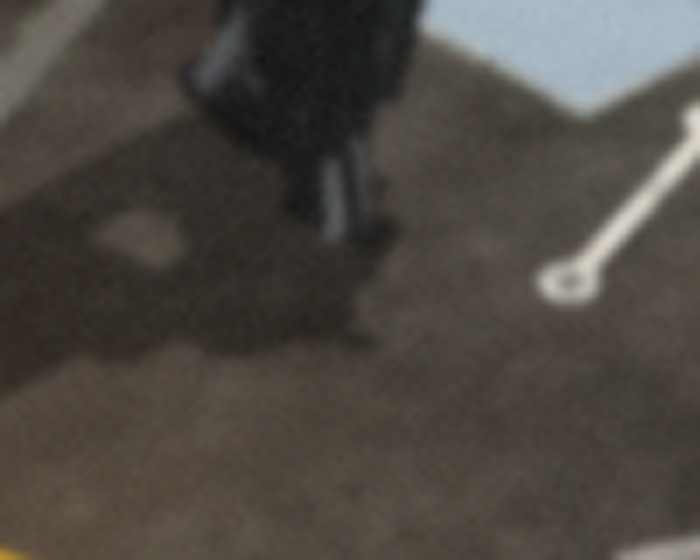

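The screw is held: its head shows at (380,232) and the bench is clear below. I'll carry it to the yellow cork bay.

>>> step_arm(
  commands=[
    [3,[42.5,-242,0],-2.5],
    [3,[42.5,-242,0],-2.5],
    [3,[42.5,-242,0],-2.5],
    [3,[42.5,-242,0],-2.5],
    [3,[42.5,-242,0],-2.5],
    [3,[42.5,-242,0],-2.5],
    [3,[42.5,-242,0],-2.5],
  ],
)

```text
t: 32.12
tool_pos: [0.4189, 0.2056, 0.2468]
tool_rot: [1.973, 2.445, 0.001]
contact_force: [1.2, -0.4, 0.2]
opening: 0.0073
grip_force: 40.2
```

```bash
python3 plan.py .417 .2055 .187 12.15
```

```text
t 32.12 pos [0.4189 0.2056 0.2468] jaw 12.2 tilt 0.04 q1,q6 [0.3  0.08] open 0.0073 grip 40.2 F [ 1.2 -0.4  0.2]
shift [ 0.3 -1.9 59.8] yaw 0.0
```

>>> step_arm(
  commands=[
    [3,[0,0,40],0],
    [3,[0,0,55],0],
    [3,[0,0,60],0],
    [3,[0,0,60],0],
    [3,[0,0,60],0],
    [3,[0,0,60],0],
  ],
)

```text
t: 32.88
tool_pos: [0.418, 0.2057, 0.1875]
tool_rot: [1.971, 2.445, 0.002]
contact_force: [-0.0, 0.6, 0.1]
opening: 0.0072
grip_force: 40.2
```

>>> step_arm(
  commands=[
    [3,[0,0,1],0],
    [3,[0,0,1],0],
    [3,[0,0,1],0],
  ],
)

```text
t: 33.25
tool_pos: [0.4176, 0.2055, 0.1855]
tool_rot: [-1.972, -2.445, 0.0]
contact_force: [0.1, 0.0, 0.6]
opening: 0.0072
grip_force: 40.2
```

>>> step_arm(
  commands=[
    [3,[0,0,0.7],0],
    [3,[0,0,0.7],0],
    [3,[0,0,0.7],0],
  ],
)

```text
t: 33.62
tool_pos: [0.4176, 0.2055, 0.1848]
tool_rot: [-1.972, -2.445, 0.0]
contact_force: [0.9, 0.1, 0.1]
opening: 0.007
grip_force: 40.2
```

>>> step_arm(
  commands=[
    [3,[0,0,0.9],0],
    [3,[0,0,0.9],0],
    [3,[0,0,0.9],0],
  ],
)

```text
t: 34.0
tool_pos: [0.4176, 0.2055, 0.1839]
tool_rot: [-1.972, -2.445, 0.0]
contact_force: [-0.3, -0.2, 0.5]
opening: 0.0074
grip_force: 40.2
```

>>> step_arm(
  commands=[
    [3,[0,0,0.7],0],
    [3,[0,0,0.7],0],
    [3,[0,0,0.7],0],
  ],
)

```text
t: 34.38
tool_pos: [0.4177, 0.2055, 0.1833]
tool_rot: [1.972, 2.445, 0.0]
contact_force: [-0.7, -0.3, 0.4]
opening: 0.0072
grip_force: 40.3
```

>>> step_arm(
  commands=[
    [3,[0,0,0.5],0],
    [3,[0,0,0.5],0],
    [3,[0,0,0.5],0],
  ],
)

```text
t: 34.75
tool_pos: [0.4177, 0.2056, 0.1833]
tool_rot: [-1.972, -2.445, 0.0]
contact_force: [-1.8, -1.0, 5.6]
opening: 0.0073
grip_force: 40.8
```

Contact at 0.1833. I'll release, retreat clear and check.

>>> step_arm(
  commands=[
    [25,[0,0,0],0],
    [25,[0,0,0],0],
    [25,[0,0,0],0],
    [25,[0,0,-30],0],
    [25,[0,0,-90],0],
    [25,[0,0,-150],0],
    [25,[0,0,-200],0],
    [25,[0,0,-200],0],
  ],
)

```text
t: 35.75
tool_pos: [0.4186, 0.2059, 0.3884]
tool_rot: [1.968, 2.441, 0.014]
contact_force: [0.2, 0.2, 0.1]
opening: 0.0212
grip_force: 0.0
```

>>> step_arm(
  commands=[
    [25,[-250,0,0],0],
    [25,[-250,0,0],0],
    [25,[-250,0,0],0],
    [25,[-250,0,0],0],
    [25,[-250,0,0],0],
    [25,[-250,0,0],0],
    [25,[-250,0,0],0],
  ],
)

```text
t: 36.62
tool_pos: [0.4703, -0.0375, 0.3821]
tool_rot: [-1.969, -2.447, 0.0]
contact_force: [0.6, -0.1, -0.5]
opening: 0.0213
grip_force: 0.0
```

```bash
python3 plan.py
python3 - <<'E'
from h import *
t=eyes.get_image("top");s=eyes.get_image("scene")
a=cv2.resize(t[120:265,125:405][:,:,::-1],(400,207),interpolation=cv2.INTER_CUBIC)
b=cv2.resize(s[110:330,105:390][:,:,::-1],(777,600),interpolation=cv2.INTER_CUBIC)
cv2.imwrite("pics/end.png",b);np.save("topE.npy",t)
E
```

```text
t 36.62 pos [ 0.4703 -0.0375  0.3821] jaw 12.4 tilt 0.06 q1,q6 [-0.24 -0.45] open 0.0213 grip 0.0 F [ 0.6 -0.1 -0.5]
```

View pics/end.png

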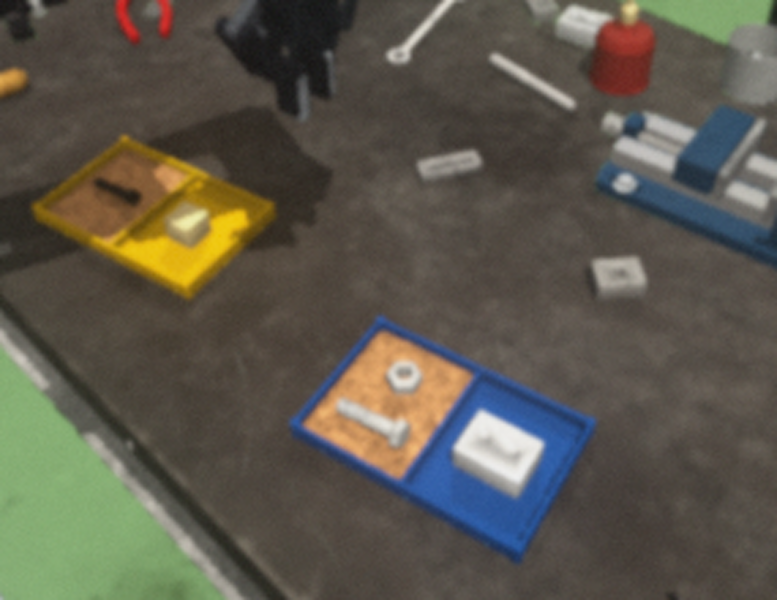

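All five parts lie flat in their bays: cap screw (118,190), brass (188,223), nut (403,376), bolt (373,422) and alu (498,452). The steel block at (619,277) and the shim at (450,164) are where they started. The gripper is clear, so I'll hand in.

```bash
python3 -c "
from station import finish_job
print(finish_job())"
```

```text
the job is handed in; nothing more can be done
None
```

I made up both kits in the order asked and handed the job in at about 37 s; the last picture shows all five parts flat in their bays, with the steel block and shim plate still where they lay.

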